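# Turn the square pot stand right way up

## Robot

A 7-joint arm with a two-finger parallel gripper is mounted at the origin on the work surface. World frame = base frame: x ahead of the robot, y to its left, z up, the work surface at z = 0. Lengths are in mm, angles in rad, forces in N, time in s.
With the tool pointing down it reaches from about 400 to 850 mm from the base axis. Payload 6.9 kg.
Tool frame: the origin (TCP) lies midway between the tips of the shut fingers; the grasp point (between the pads) lies 19 mm behind it (grip_point_offset is the distance from the TCP to the grasp point, in mm); z points along the fingers, y is the direction in which the jaws open and shut (so a half turn about z gives the same grasp; the last joint's range is limited). The gripper opens to 85 mm and grips with 20 to 120 N. Pads are 22 mm wide; open, the fingers measure 114 mm over their backs; the gripper's body (76 mm by 85 mm) begins 54 mm behind the grasp point. The pads swing forward as they close: fully open they stand 13 mm farther back than shut.
Start: joints at [-1.175, 0.507, -0.238, 1.5, 0.126, 1.149, -0.155], TCP at [178.619, 598.92, 193.075] pointing down, gripper open.
Joint ranges: [-3.08, 3.08], [-0.24, 2.05], [-1.43, 1.35], [0, 2.5], [-1.52, 4.66], [0.17, 1.96], [-2.89, 2.89]. Speed limits (rad/s): [2.39, 2.39, 3.14, 3.14, 3.14, 3.14, 3.14].

## Interface

Orientations are given as a rotation vector (axis times angle).
In Python, from workcell import state, snapshot, calibration, finish_job, grip_point_offset gives the robot as it stands.
- The arm moves only by the tool drive_tool, never from a script. Its argument "deltas" is a list that holds one entry, the list of rows, each a list of 4 numbers: the shift along the tool's x, y, z in m, then the turn about the tool's z in rad. A call has 1 to 20 rows; each row is the pose to reach, as a shift and turn from the pose commanded when the call began, along the tool's axes at that moment; what a row does not reach only later rows make up. A row lasts 1/8 s, in which the tool goes at most 62.5 mm and 10.7 degrees, less where a joint would pass 70% of its speed; a pose out of reach is approached as far as the arm can. A call with a gripper value outside its range is refused whole. "claw" is the closure in counts, from 0 (fully open) to 255 (shut), set as the call begins (left out, the last holds). The fingers move at their own pace and stop on an object; "force" is the grip in N (left out, the last holds). Time passes only in rows, so rows that repeat a pose let the fingers close. It gives the time, the measured TCP pose, the force and the opening at its end, in the units of the state.
- state(): the state, without advancing time (a new reading comes with each control period).
- snapshot(name): name is "scene" or "top"; returns the picture (400x640x3 uint8, blue, green, red); there is no depth.
- calibration(name): a dict with "fov_y" (degrees; the focal length in pixels is half the picture's height over the tangent of half this angle, whatever the lens; pixels are square), "cx", "cy" (the principal point, pixels), "D" ([k1, k2, p1, p2, k3] as OpenCV has them; the pictures are not rectified), "cam_to_world" (4x4, takes a point from camera to world coordinates). Camera axes: x right, y down, z forward; pixel columns grow to the right and rows downward; lengths in mm; the calibration is good to about 2 mm. A picture is of the moment at which its call begins. calibration takes no time and is no camera call.
- finish_job(): hands the job in, once; it reports no verdict.
The state is a dict: "time": time; "q": joint angles; "joint_vel": joint speeds; "effort": joint torques, N m; "tcp_pos": TCP position; "tcp_rot": TCP orientation; "ft_force": force on the tool from outside, world axes, zero at the start; "wrist_torque": the same for the moment, N m; "width": finger opening in mm.
Only numpy, scipy, OpenCV 4.12 (cv2) and the standard library are available. Lean on these libraries where they do the work, as an engineer would, in place of code of your own. Each camera call takes 0.05 s, during which the arm holds its last target. There are 200 camera calls.

## Task

Of the two wooden pot stands lying upside down (feet up) on the bench, turn the square one over: push it up against the coved rail until it leans there, then tip it back off the rail so that it lies flat on the bench in front of the rail, standing on its feet. Leave the round stand and the green pot where they are.

Things in the scene. Friction and masses are not known exactly. Their poses are not given: they have to be found in the camera images.
- square_stand_centre (a point): Square brown wooden pot stand, 90 x 90 x 12 mm, 110 g, four black feet (14 mm wide, 3 mm high, 30 mm either way from the middle) on one face. Point: centre of the wooden slab. x, y along its edges, z out of the footed face: up at the start (feet up), down when turned over. It starts flat, 20 to 50 mm short of the rail's foot, edges within 8 degrees of the rail's.
- rail: Fixed wooden rail, 360 mm long. Origin: on the bench at mid-length of its foot line. x into the rail, away from the robot; y along it. Coved front, (x,z) mm: (0,0) (14,8) (26,19) (36,33) (43,47); flat top to x=56, back upright. A stand pushed at it slides up the cove; with its lower edge at the foot it leans on the top at some 48 degrees, stays when let go, upper edge about 20 mm above the rail.
- round_stand_centre (a point): Round brown wooden pot stand, 90 mm across and 12 mm thick, with three rubber feet 3 mm high, lying feet up beside the square one in front of the rail; the point is the centre of its slab and z points out of the footed face. To be left alone.
- pot: Green glazed ceramic plant pot, 108 mm high, 120 mm across the rim, standing to the right of the rail as the robot sees it; origin at the centre of its underside. To be left alone.
Not all that is in view belongs to the job. Leave any blue or red look-alike of the part that bears square_stand_centre alone.

How it is judged:
By the outcome, as a careful person would: the job done as asked, in the order asked, and still so for the second after the job is handed in, with the robot touching nothing.
It also fails if it takes over 48 s, if anything falls off the work surface, if the arm or the gripper's body presses on something with over 40 N, if the wrist force passes 120 N, or if a joint passes its speed limit or range.

## Working session

There is one attempt and no reset: what is moved stays moved. The work goes in short steps, Python scripts to look and compute and a tool call to move; the robot and the scene stay as the last step left them, time stands still between calls to the robot, and variables do not carry over. Pictures are saved under pics/ and viewed, about 8 in all and at most 12, crops included, and the job is handed in when it is done.

Besides the shell and the picture viewer there is one more tool, called by a JSON object that holds its "op" and its "data". drive_tool: Moves the arm, as the interface text tells. Its arguments: {"type":"object","properties":{"deltas":{"type":"array","items":{"type":"array","items":{"type":"array","items":{"type":"number"}}}},"claw":{"type":"number"},"force":{"type":"number"}},"required":["deltas"]}

```bash
mkdir -p pics; ls; cat > h.py <<'E'
import numpy as np, cv2
from workcell import state, snapshot, calibration, finish_job, grip_point_offset
from scipy.spatial.transform import Rotation as R
def K(n):
    c=calibration(n); f=200/np.tan(np.radians(c['fov_y'])/2)
    return np.array([[f,0,c['cx']],[0,f,c['cy']],[0,0,1.]]),np.array(c['D'],float),np.array(c['cam_to_world'],float)
def ray(n,uv):
    k,D,T=K(n); p=cv2.undistortPoints(np.array(uv,float).reshape(-1,1,2),k,D).reshape(-1,2)
    d=np.c_[p,np.ones(len(p))]@T[:3,:3].T
    return T[:3,3],d
def onz(n,uv,z):
    o,d=ray(n,uv); return o+d*((z-o[2])/d[:,2])[:,None]
def proj(n,P):
    k,D,T=K(n); Ti=np.linalg.inv(T); r,_=cv2.Rodrigues(Ti[:3,:3])
    return cv2.projectPoints(np.array(P,float).reshape(-1,1,3),r,Ti[:3,3],k,D)[0].reshape(-1,2)
E
python3 - <<'E'
from h import *
for n in('scene','top'):
    cv2.imwrite(f'pics/{n}0.png',snapshot(n)); k,D,T=K(n); print(n,k[0],D,T.round(2).tolist())
s=state(); print(s, R.from_rotvec(s['tcp_rot']).as_matrix().round(3), grip_point_offset)
E
```

```text
pics
scene [387.17154707   0.         315.94841172] [-0.04878447  0.          0.          0.          0.        ] [[0.37, 0.7, -0.61, 989.46], [0.93, -0.27, 0.25, -305.0], [0.02, -0.66, -0.75, 670.45], [0.0, 0.0, 0.0, 1.0]]
top [410.86418664   0.         320.16197676] [0.00877447 0.         0.         0.         0.        ] [[-0.02, -0.99, 0.14, 389.97], [-1.0, 0.03, 0.04, -116.97], [-0.04, -0.14, -0.99, 720.89], [0.0, 0.0, 0.0, 1.0]]
{'time': 0.1, 'q': array([-1.17548421,  0.50826242, -0.23753477,  1.5010221 ,  0.12568359,
        1.14895728, -0.15478781]), 'joint_vel': array([ 7.74148842e-05, -1.79032720e-03, -1.79773535e-04, -3.32730954e-03,
       -2.35988937e-03, -2.69498345e-03, -2.50487192e-04]), 'effort': array([-5.51338453e-03, -6.21825099e+01, -2.19520926e+00, -2.50200641e+01,
        1.24450342e-02,  7.78076443e-03,  4.03053650e-05]), 'tcp_pos': array([178.5231974 , 598.4083565 , 192.31513998]), 'tcp_rot': array([-4.53583058e-01, -3.10845198e+00,  2.58782627e-03]), 'ft_force': array([ 0.13609947, -0.6088246 , -0.28151918]), 'wrist_torque': array([ 0.0067259 , -0.02007403,  0.0155566 ]), 'width': 85.24616884810396} [[-0.958  0.286 -0.   ]
 [ 0.286  0.958 -0.002]
 [-0.    -0.002 -1.   ]] 18.700000000000003
```

View pics/scene0.png

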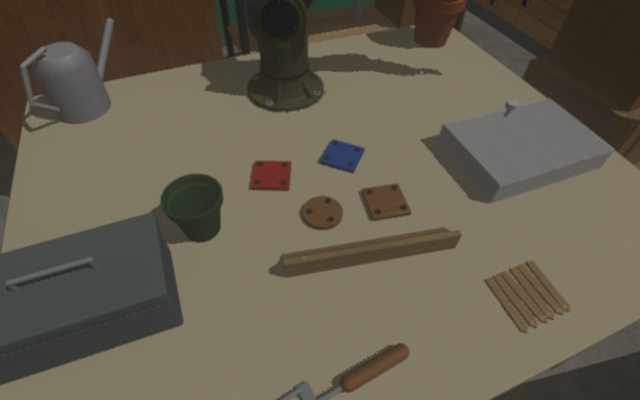

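View pics/top0.png

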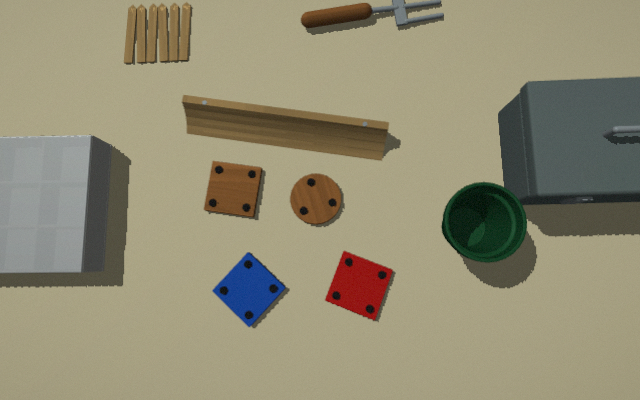

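The top view shows the square stand at about (233,189) and the round one at (316,199). The rail's foot line runs from about (187,133) to (383,159), and the pot is at (484,222).

```bash
cat > m.py <<'E'
from h import *
im=cv2.imread('pics/top0.png'); hsv=cv2.cvtColor(im,cv2.COLOR_BGR2HSV)
def feet(x0,x1,y0,y1):
    m=(im.max(2)<45).astype(np.uint8); q=np.zeros_like(m); q[y0:y1,x0:x1]=m[y0:y1,x0:x1]
    n,l,st,c=cv2.connectedComponentsWithStats(q)
    return [c[i] for i in range(1,n) if st[i,4]>15]
for nm,b in(('sq',(205,263,160,220)),('rd',(290,344,172,226))):
    f=np.array(feet(*b)); P=onz('top',f,15); print(nm,f.round(1).tolist(),P.round(1).tolist(),P.mean(0).round(1))
    print([np.linalg.norm(P[i]-P[j]).round(1) for i in range(len(P)) for j in range(i)])
P=onz('top',[(187,133),(383,159)],0);d=P[1]-P[0];print('foot',P.round(1),np.linalg.norm(d),np.degrees(np.arctan2(d[0],-d[1])))
P=onz('top',[(184.5,103.5),(387,129.5)],47);d=P[1]-P[0];print('front top',P.round(1),np.linalg.norm(d))
P=onz('top',[(184,96),(388,122)],47);d=P[1]-P[0];print('back top',P.round(1),np.linalg.norm(d))
E
python3 m.py
python3 - <<'E'
import cv2
im=cv2.imread('pics/top0.png')[85:225,175:400];cv2.imwrite('pics/crop0.png',cv2.resize(im,None,fx=3.5,fy=3.5,interpolation=cv2.INTER_CUBIC))
E
```

```text
sq [[218.6, 169.7], [251.6, 173.9], [212.4, 202.7], [245.9, 207.1]] [[551.2, 88.2, 15.0], [541.5, 29.4, 15.0], [492.4, 98.6, 15.0], [482.9, 39.4, 15.0]] [517.   63.9  15. ]
[np.float64(59.6), np.float64(59.7), np.float64(84.9), np.float64(83.9), np.float64(59.5), np.float64(60.0)]
rd [[310.8, 181.9], [332.0, 202.1], [303.2, 210.5]] [[523.9, -74.9, 15.0], [487.2, -110.9, 15.0], [474.1, -60.7, 15.0]] [495.1 -82.2  15. ]
[np.float64(51.4), np.float64(51.8), np.float64(51.9)]
foot [[ 625.3  151.9    0. ]
 [ 564.3 -204.1    0. ]] 361.13521549548494 -9.721431167667054
front top [[ 663.1  139.8   47. ]
 [ 603.6 -207.3   47. ]] 352.21205239935273
back top [[ 676.8  141.    47. ]
 [ 616.7 -209.6   47. ]] 355.70719699457885
```

View pics/crop0.png

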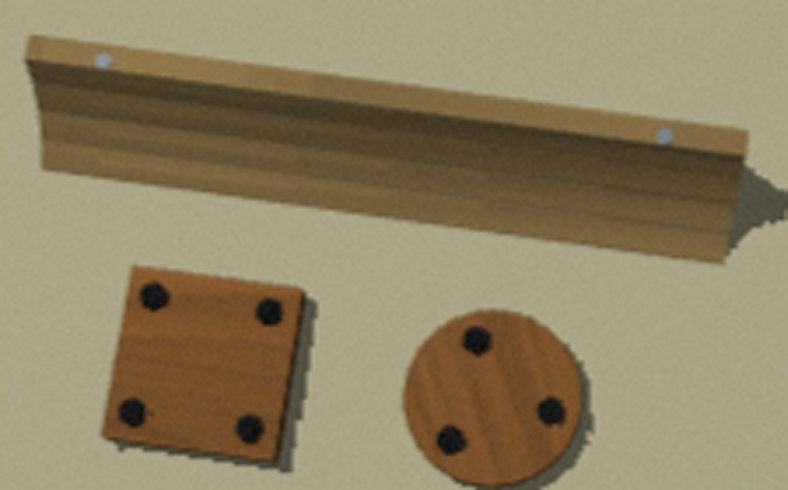

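```bash
python3 - <<'E'
from h import *
F=np.array([594.8,-26.1,0]);n=np.array([.9857,-.169,0]);t=np.array([.169,.9857,0])
def nt(P): return np.c_[(P-F)@n,(P-F)@t].round(1)
P=onz('top',[(248,253),(287,289),(213,290),(213,163),(263,167),(205,212),(256,217)],12);print('blue corners, square corners\n',nt(P))
P=onz('top',[(105,137),(105,272),(90,137)],60);print('box',P.round(0))
for w in [(-175,75.6),(-20,75.6)]: print(w,(F+n*w[0]+t*w[1]).round(1))
s=state();M=R.from_rotvec(s['tcp_rot']).as_matrix();c=np.array([178.619,598.92,193.075])
print(M.T@(F+n*-175+t*75.6+[0,0,60]-c), M.T@n, M.T@t)
E
```

```text
blue corners, square corners
 [[-199.3   29.2]
 [-249.4  -47.2]
 [-269.8   78.1]
 [ -51.2  118.5]
 [ -46.2   28.3]
 [-139.8  116.6]
 [-135.8   25.8]]
box [[604. 270.  60.]
 [378. 259.  60.]
 [605. 296.  60.]]
(-175, 75.6) [435.1  78.    0. ]
(-20, 75.6) [587.9  51.8   0. ]
[-394.6204619  -425.69873684  133.79048271] [-9.92891682e-01  1.19714514e-01 -1.79579644e-04] [ 0.11971465  0.99289031 -0.0016527 ]
```

{"op": "drive_tool", "data": {"deltas": [[[-0.03,-0.032,0,-0.01],[-0.06,-0.063,0,-0.02],[-0.09,-0.094,0,-0.03],[-0.12,-0.126,0,-0.04],[-0.15,-0.157,0,-0.05],[-0.18,-0.189,0,-0.06],[-0.21,-0.22,0,-0.07],[-0.24,-0.252,0,-0.08],[-0.27,-0.283,0,-0.09],[-0.3,-0.315,0,-0.1],[-0.33,-0.346,0,-0.11],[-0.36,-0.378,0,-0.12],[-0.385,-0.404,0.03,-0.12],[-0.4,-0.42,0.07,-0.12],[-0.4045,-0.4245,0.11,-0.12],[-0.4045,-0.4245,0.13,-0.12],[-0.4045,-0.4245,0.13,-0.12],[-0.4045,-0.4245,0.13,-0.12]]], "claw": 100}}

```text
time: 2.35
tcp_pos: [445.3, 76.7, 63.7]
tcp_rot: [0.266, 3.13, 0.0]
ft_force: [0.6, -0.1, 0.5]
width: 51.8
```

{"op": "drive_tool", "data": {"deltas": [[[0,0,0.02,0],[0,0,0.04,0],[0,0,0.052,0],[0,0,0.056,0],[0,0,0.058,0],[0,0,0.06,0],[0,0,0.061,0],[0,0,0.061,0]]]}}

```text
time: 3.35
tcp_pos: [445.0, 76.5, 2.2]
tcp_rot: [0.267, 3.13, 0.0]
ft_force: [-0.5, 0.6, 1.3]
width: 52.0
```

```bash
python3 - <<'E'
from h import *
cv2.imwrite('pics/s1.png',cv2.resize(snapshot('scene')[150:270,270:470],None,fx=4,fy=4,interpolation=cv2.INTER_CUBIC)); s=state(); print(s['tcp_pos'],s['ft_force'],s['time'])
E
```

```text
[444.97610071  76.51911016   2.18414433] [-0.35928846  0.88041234 -0.40478063] 3.4
```

View pics/s1.png

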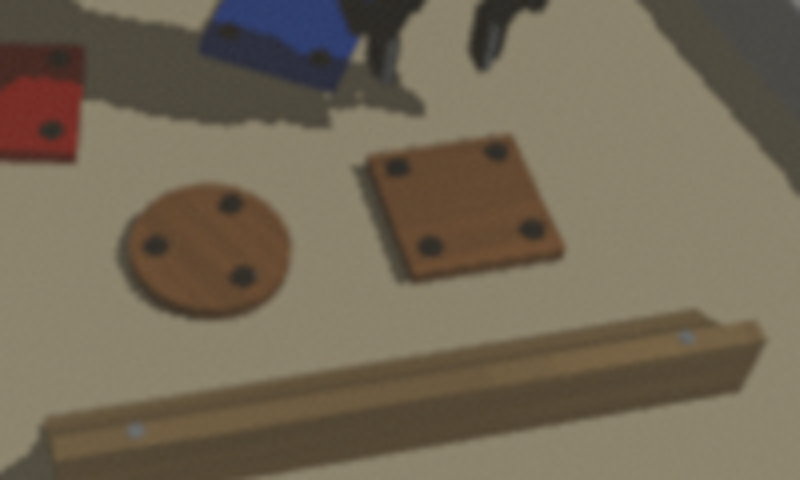

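{"op": "drive_tool", "data": {"deltas": [[[0,0,0.001,0],[0,0,0.002,0],[0,0,0.003,0],[0,0,0.003,0]]]}}

```text
time: 3.9
tcp_pos: [444.9, 76.5, -1.0]
tcp_rot: [-0.266, -3.13, 0.0]
ft_force: [0.5, 0.6, -0.9]
width: 52.1
```

{"op": "drive_tool", "data": {"deltas": [[[0,0,0.001,0],[0,0,0.002,0],[0,0,0.002,0]]]}}

```text
time: 4.28
tcp_pos: [444.8, 76.5, -3.0]
tcp_rot: [-0.266, -3.13, 0.0]
ft_force: [-0.0, 0.2, -0.1]
width: 52.2
```

{"op": "drive_tool", "data": {"deltas": [[[-0.008,0,0,0],[-0.016,0,0,0],[-0.024,0,0,0],[-0.03,0,0,0],[-0.036,0,0,0],[-0.042,0,0,0],[-0.048,0,0,0],[-0.054,0,0,0],[-0.06,0,0,0],[-0.066,0,0,0],[-0.072,0,0,0],[-0.078,0,0,0],[-0.084,0,0,0],[-0.09,0,0,0],[-0.096,0,0,0],[-0.102,0,0,0],[-0.108,0,0,0],[-0.114,0,0,0],[-0.12,0,0,0],[-0.12,0,0,0]]]}}

```text
time: 6.78
tcp_pos: [563.7, 56.1, -3.0]
tcp_rot: [0.267, 3.13, -0.0]
ft_force: [-0.2, 0.4, -0.1]
width: 51.9
```

```bash
python3 - <<'E'
from h import *
cv2.imwrite('pics/s2.png',np.vstack([cv2.resize(snapshot(n)[a:a+100,b:b+200],None,fx=3,fy=3,interpolation=cv2.INTER_CUBIC) for n,a,b in (('scene',170,280),('top',95,170))])); s=state(); print(s['tcp_pos'],s['ft_force'],s['time'])
E
```

```text
[563.02545063  56.24867773  -2.99345064] [-0.31326947  0.17332125 -0.20804448] 6.875
```

View pics/s2.png

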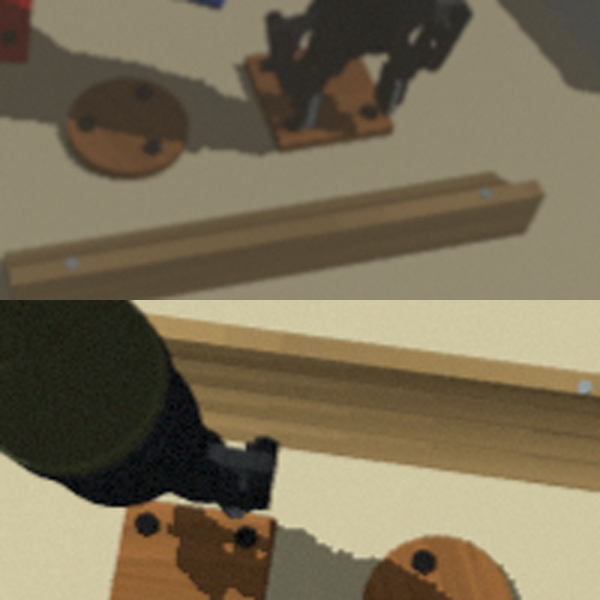

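```bash
python3 - <<'E'
from h import *
F=np.array([594.8,-26.1,0]);n=np.array([.9857,-.169,0]);t=np.array([.169,.9857,0])
def hit(uv,nn):
    o,d=ray('scene',[uv]); d=d[0]; s=((F+n*nn-o)@n)/(d@n); P=o+s*d; return ((P-F)@t).round(1),P[2].round(1)
for uv in[(391,167),(366,170)]:
    print([hit(uv,k) for k in(-176,-165,-154)])
for uv in[(280+315/3,170+123/3),(280+393/3,170+112/3)]: print([hit(uv,k) for k in(-56,-46,-35)])
E
```

```text
[(np.float64(116.7), np.float64(23.9)), (np.float64(110.8), np.float64(35.5)), (np.float64(105.0), np.float64(47.1))]
[(np.float64(53.7), np.float64(25.8)), (np.float64(49.0), np.float64(37.4)), (np.float64(44.3), np.float64(49.0))]
[(np.float64(62.1), np.float64(14.3)), (np.float64(56.6), np.float64(27.6)), (np.float64(50.6), np.float64(42.3))]
[(np.float64(123.6), np.float64(12.3)), (np.float64(116.8), np.float64(25.7)), (np.float64(109.4), np.float64(40.4))]
```

{"op": "drive_tool", "data": {"deltas": [[[0,0,-0.02,0],[0,0,-0.04,0],[0.03,0,-0.04,0],[0.06,0,-0.04,0],[0.09,0,-0.04,0],[0.12,0,-0.04,0],[0.12,0,-0.04,0],[0.12,0,-0.04,0]]], "claw": 255}}

```text
time: 7.88
tcp_pos: [445.7, 76.6, 37.4]
tcp_rot: [0.266, 3.129, 0.0]
ft_force: [-0.2, 0.3, 0.9]
width: -0.0
```

```bash
python3 - <<'E'
from h import *
a=snapshot('scene');b=snapshot('top')
cv2.imwrite('pics/s3.png',np.vstack([cv2.resize(i[y:y+100,x:x+200],None,fx=3,fy=3,interpolation=cv2.INTER_CUBIC) for i,y,x in ((a,120,280),(b,155,170))])); s=state(); print(s['tcp_pos'],s['ft_force'],s['time'],s['width'])
E
```

```text
[446.0111483   76.45699544  37.19866549] [-0.12529415 -0.30312791 -0.80822188] 7.975 -0.18453967676654726
```

View pics/s3.png

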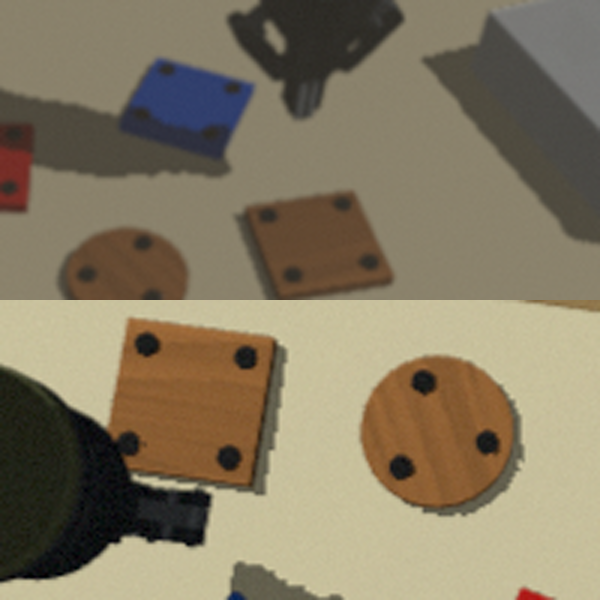

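```bash
python3 - <<'E'
from h import *
print(proj('scene',[[446,76.5,z] for z in(37,55,70)]).round(1), proj('top',[[446,76.5,37]]).round(1))
o,d=ray('scene',[(379.3,158.5)]);d=d[0];o2,d2=ray('top',[(170+207/3,155+225/3)]);print(o+d*((446-o[0])/d[0]))
E
```

```text
[[377.2 168.8]
 [378.2 163.3]
 [379.1 158.5]] [[221.1 227.8]]
[446.          77.08483059  69.75905971]
```

```bash
python3 - <<'E'
from h import *
print(proj('scene',[[551.2,88.2,15],[541.5,29.4,15],[492.4,98.6,15],[482.9,39.4,15],[625.3,151.9,0],[663,140,47]]).round(1))
im=cv2.imread('pics/scene0.png');m=(im.max(2)<45).astype(np.uint8)
q=np.zeros_like(m);q[180:218,360:412]=m[180:218,360:412]
n,l,st,c=cv2.connectedComponentsWithStats(q);print(c[1:].round(1),st[1:,4])
a=cv2.imread('pics/s3.png')
cv2.imwrite('pics/s3b.png',np.vstack([cv2.resize(a[0:140,200:430],None,fx=2.5,fy=2.5),cv2.resize(a[450:580,60:290],None,fx=2.5,fy=2.5)]))
E
```

```text
[[402.5 205.7]
 [377.1 209.9]
 [393.6 186.4]
 [369.1 190.3]
 [443.5 226.3]
 [455.2 227.9]]
[] []
```

View pics/s3b.png

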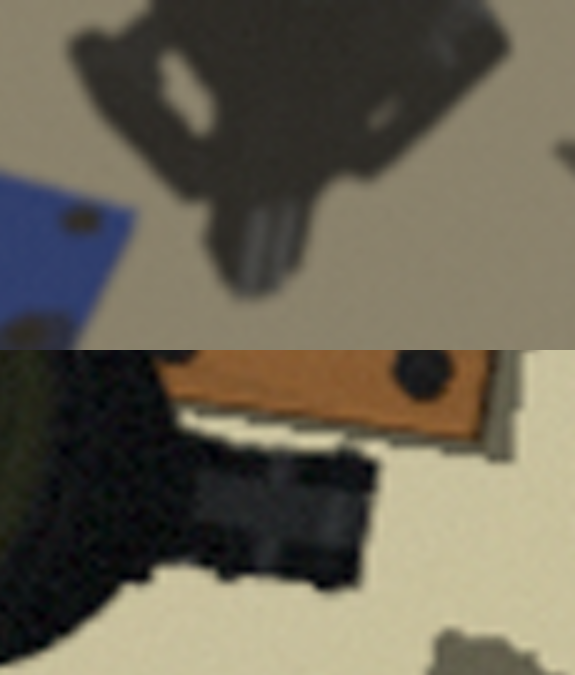

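{"op": "drive_tool", "data": {"deltas": [[[0,0,0.015,0],[0,0,0.03,0],[0,0,0.036,0],[0,0,0.039,0],[0,0,0.042,0],[0,0,0.042,0]]]}}

```text
time: 8.72
tcp_pos: [445.0, 76.5, -4.8]
tcp_rot: [0.266, 3.13, 0.0]
ft_force: [-1.1, -0.2, -0.0]
width: -0.3
```

```bash
python3 - <<'E'
from h import *
a=snapshot('scene');b=cv2.imread('pics/scene0.png')
d=(a.max(2)<50)&(cv2.absdiff(a,b).max(2)>40); d[:,:355]=0;d[:,410:]=0; d=cv2.morphologyEx(d.astype(np.uint8),cv2.MORPH_OPEN,np.ones((3,3)))
for r in range(150,190): 
    c=np.flatnonzero(d[r]); 
    if len(c): print(r,c.min(),c.max(),end='; ')
s=state();p=s['tcp_pos'];print(p,s['ft_force'])
print(proj('scene',[[p[0],p[1],z] for z in(-5,0,5,10,20,30,40)]).round(1))
cv2.imwrite('pics/s4.png',cv2.resize(a[110:230,330:430],None,fx=5,fy=5,interpolation=cv2.INTER_NEAREST))
E
```

```text
150 360 399; 151 360 389; 152 361 392; 153 362 393; 154 363 393; 155 365 393; 156 366 392; 157 367 385; 158 368 385; 159 369 384; 160 373 378; 161 373 376; 162 373 376; 163 373 375; 164 373 375; 165 373 375; 166 373 375; [445.10922098  76.5486688   -4.72746971] [-0.17921344 -0.56142117 -0.45809367]
[[374.7 181. ]
 [375.  179.6]
 [375.2 178.1]
 [375.5 176.7]
 [376.  173.7]
 [376.6 170.7]
 [377.2 167.7]]
```

View pics/s4.png

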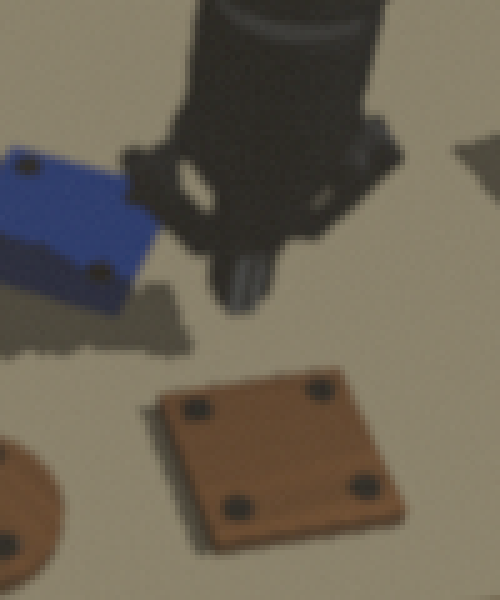

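The fingertip is at about (378,172), roughly 28 mm up, while the TCP reads -5. The readout disagrees with the picture by about 30 mm, so I'll touch down gently to find the bench.

{"op": "drive_tool", "data": {"deltas": [[[0,0,0.008,0],[0,0,0.014,0],[0,0,0.016,0],[0,0,0.016,0]]]}}

```text
time: 9.28
tcp_pos: [444.7, 76.5, -21.2]
tcp_rot: [-0.266, -3.13, 0.0]
ft_force: [-0.6, -0.7, -0.5]
width: -0.1
```

{"op": "drive_tool", "data": {"deltas": [[[0,0,0.002,0],[0,0,0.004,0],[0,0,0.004,0]]]}}

```text
time: 9.65
tcp_pos: [444.9, 76.5, -25.0]
tcp_rot: [-0.266, -3.13, 0.0]
ft_force: [-0.1, -0.9, 0.6]
width: -0.1
```

{"op": "drive_tool", "data": {"deltas": [[[0,0,0.0015,0],[0,0,0.003,0],[0,0,0.003,0]]]}}

```text
time: 10.02
tcp_pos: [444.9, 76.5, -28.0]
tcp_rot: [-0.266, -3.13, 0.0]
ft_force: [0.5, -0.3, 1.4]
width: -0.1
```

{"op": "drive_tool", "data": {"deltas": [[[0,0,0.001,0],[0,0,0.002,0],[0,0,0.002,0]]]}}

```text
time: 10.4
tcp_pos: [444.9, 76.5, -30.0]
tcp_rot: [-0.266, -3.13, 0.0]
ft_force: [0.0, 0.3, 0.9]
width: 0.1
```

{"op": "drive_tool", "data": {"deltas": [[[0,0,0.001,0],[0,0,0.002,0],[0,0,0.002,0]]]}}

```text
time: 10.78
tcp_pos: [444.9, 76.5, -32.0]
tcp_rot: [-0.266, -3.13, 0.0]
ft_force: [-0.7, -0.5, -0.9]
width: 0.3
```

```bash
python3 - <<'E'
from h import *
a=snapshot('scene'); s=state();p=s['tcp_pos'];print(p,s['ft_force'],s['time'])
b=snapshot('top')
cv2.imwrite('pics/s5.png',np.hstack([cv2.resize(a[130:230,340:420],None,fx=5,fy=5,interpolation=cv2.INTER_CUBIC),cv2.resize(b[170:270,190:250],None,fx=5,fy=5,interpolation=cv2.INTER_CUBIC)]))
E
```

```text
[444.90248741  76.5207107  -31.96399879] [0.32841748 1.35227527 0.33151033] 10.825
```

View pics/s5.png

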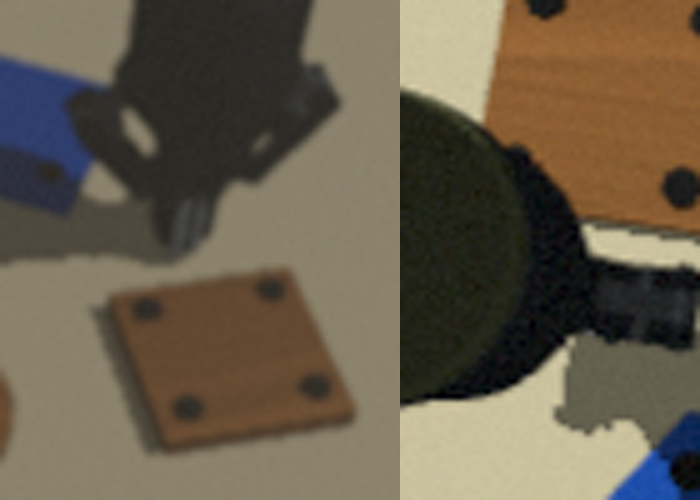

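{"op": "drive_tool", "data": {"deltas": [[[-0.008,0,0,0],[-0.014,0,0,0],[-0.02,0,0,0],[-0.026,0,0,0],[-0.033,0,0,0],[-0.04,0,0,0],[-0.047,0,0,0],[-0.054,0,0,0],[-0.061,0,0,0],[-0.068,0,0,0],[-0.075,0,0,0],[-0.082,0,0,0],[-0.089,0,0,0],[-0.096,0,0,0],[-0.103,0,0,0],[-0.11,0,0,0],[-0.117,0,0,0],[-0.124,0,0,0],[-0.13,0,0,0],[-0.13,0,0,0]]]}}

```text
time: 13.38
tcp_pos: [573.9, 54.4, -31.8]
tcp_rot: [0.267, 3.129, 0.0]
ft_force: [0.5, 0.2, -0.2]
width: 0.0
```

```bash
python3 - <<'E'
from h import *
a=snapshot('scene'); s=state();p=s['tcp_pos'];print(p,s['ft_force'],s['time'])
b=snapshot('top')
cv2.imwrite('pics/s6.png',np.vstack([cv2.resize(i[y:y+100,x:x+200],None,fx=3,fy=3,interpolation=cv2.INTER_CUBIC) for i,y,x in ((a,160,280),(b,85,170))]))
E
```

```text
[573.48711286  54.48354419 -31.85337902] [-0.59162712  0.28843579  0.34501456] 13.425
```

View pics/s6.png

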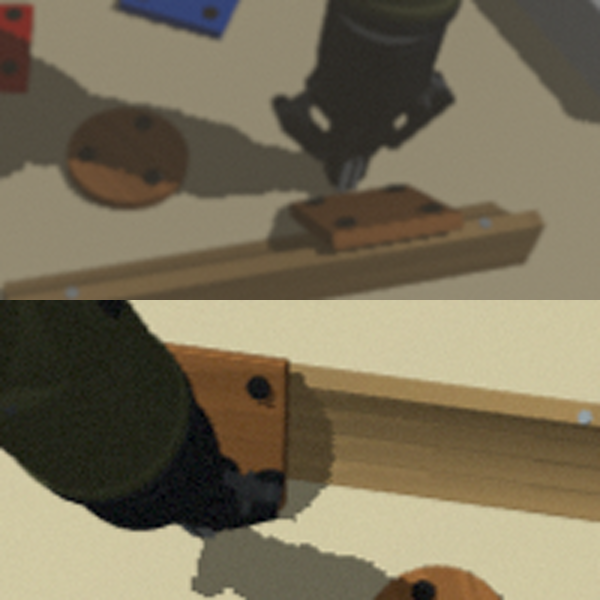

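{"op": "drive_tool", "data": {"deltas": [[[-0.003,0,0,0],[-0.006,0,0,0],[-0.009,0,0,0],[-0.012,0,0,0],[-0.015,0,0,0],[-0.015,0,0,0],[-0.015,0,0,0]]]}}

```text
time: 14.35
tcp_pos: [588.2, 52.0, -31.9]
tcp_rot: [0.266, 3.13, 0.0]
ft_force: [0.1, -0.6, -0.3]
width: 0.2
```

{"op": "drive_tool", "data": {"deltas": [[[0.002,0,0,0],[0.006,0,0,0],[0.015,0,0,0],[0.035,0,0,0],[0.07,0,0,0],[0.09,0,-0.03,0],[0.1,0.04,-0.08,0],[0.1,0.08,-0.13,0],[0.1,0.13,-0.15,0],[0.1,0.18,-0.15,0],[0.1,0.19,-0.15,0],[0.1,0.19,-0.15,0]]]}}

```text
time: 15.85
tcp_pos: [520.5, 256.3, 117.5]
tcp_rot: [-0.264, -3.129, 0.001]
ft_force: [-0.5, -0.3, -0.5]
width: -0.2
```

```bash
python3 - <<'E'
from h import *
a=snapshot('scene'); s=state();p=s['tcp_pos'];print(p,s['ft_force'],s['time'])
b=snapshot('top')
cv2.imwrite('pics/s7.png',np.vstack([cv2.resize(i[y:y+100,x:x+200],None,fx=3,fy=3,interpolation=cv2.INTER_CUBIC) for i,y,x in ((a,160,280),(b,85,170))]))
E
```

```text
[520.73963945 254.88219664 117.56967254] [-0.03880794 -0.32647701 -0.33924757] 15.9
```

View pics/s7.png

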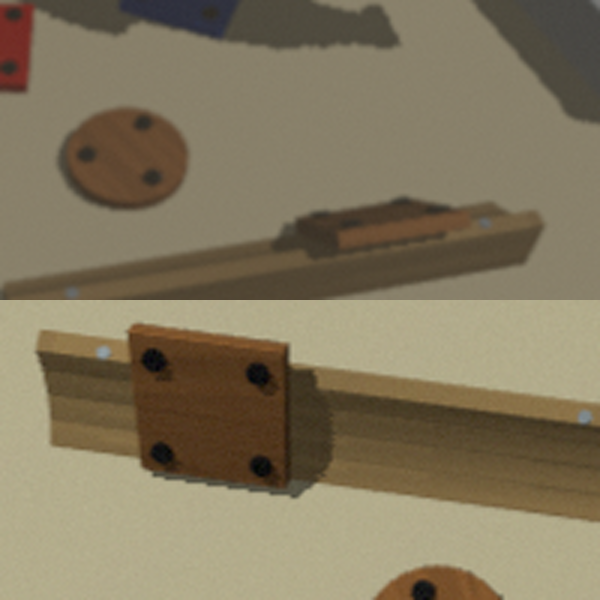

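```bash
python3 - <<'E'
from h import *
from scipy.optimize import least_squares
F=np.array([594.8,-26.1,0]);n=np.array([.9857,-.169,0]);t=np.array([.169,.9857,0]);Z=np.array([0,0,1.])
px=np.array([(154,60),(259,74),(162,153),(262,166)])/3+[170,85]
def mod(v,S=((75,30),(75,-30),(15,30),(15,-30)),h=15):
    n0,th,tc,ya=v; out=[]
    for s,w in S: out.append(F+n*(n0+s*np.cos(th)-h*np.sin(th)-w*ya)+t*(tc+w)+Z*(s*np.sin(th)+h*np.cos(th)))
    return np.array(out)
r=least_squares(lambda v:(proj('top',mod(v))-px).ravel(),[0,.8,75,0]);v=r.x
print(v,np.degrees(v[1]),r.fun.round(2))
P=mod(v,((90,0),(0,0)),0);print('upper,lower plain-face edges nz',[((p-F)@n,p[2]) for p in P])
s=state();M=R.from_rotvec(s['tcp_rot']).as_matrix();p=s['tcp_pos'];print(p,(p-F)@n,(p-F)@t,M.round(3))
E
```

```text
[-1.12848626e+00  8.26127310e-01  7.42455078e+01 -1.03327503e-03] 47.33360821893775 [-0.05  0.02 -0.1  -0.12  0.2   0.   -0.03  0.1 ]
upper,lower plain-face edges nz [(np.float64(59.8769835684715), np.float64(66.1781033620469)), (np.float64(-1.1286730110077459), np.float64(0.0))]
[521.03388725 254.17907948 117.6631435 ] -120.07842177461872 263.80461558746737 [[-0.985  0.171 -0.001]
 [ 0.171  0.985 -0.002]
 [ 0.001 -0.002 -1.   ]]
```

{"op": "drive_tool", "data": {"deltas": [[[-0.025,0,-0.01,0],[-0.06,-0.02,-0.01,0],[-0.09,-0.045,-0.01,0],[-0.12,-0.07,-0.01,0],[-0.15,-0.1,-0.01,0],[-0.18,-0.13,-0.01,0],[-0.2,-0.16,-0.01,0],[-0.21,-0.185,-0.01,0],[-0.21,-0.191,-0.01,0],[-0.21,-0.191,0.01,0],[-0.21,-0.191,0.04,0],[-0.21,-0.191,0.07,0],[-0.21,-0.191,0.09,0],[-0.21,-0.191,0.098,0],[-0.21,-0.191,0.098,0],[-0.21,-0.191,0.098,0]]]}}

```text
time: 17.95
tcp_pos: [696.7, 32.7, 21.3]
tcp_rot: [0.266, 3.129, 0.001]
ft_force: [0.4, 0.5, 0.4]
width: -0.1
```

```bash
python3 - <<'E'
from h import *
F=np.array([594.8,-26.1,0]);n=np.array([.9857,-.169,0]);t=np.array([.169,.9857,0])
s=state();p=s['tcp_pos'];print(p,(p-F)@n,(p-F)@t,R.from_rotvec(s['tcp_rot']).as_matrix().round(3),s['ft_force'],s['time'])
a=snapshot('scene');cv2.imwrite('pics/a8.png',a); q=p+[0,0,34.]
print('tip expected px',proj('scene',[q,q+n*11]).round(1))
for r in range(190,262,3):
    c=np.flatnonzero(a[r,330:460].max(1)<48)+330; print(r,(c.min(),c.max()) if len(c) else '',end=' ')
E
```

```text
[696.71873719  32.68895898  21.26375353] 90.52596517693287 75.1725434538383 [[-0.986  0.169  0.002]
 [ 0.169  0.986  0.   ]
 [-0.002  0.001 -1.   ]] [0.44402589 0.5418865  0.38521003] 17.95
tip expected px [[419.7 255.2]
 [421.9 260.1]]
190  193 (np.int64(427), np.int64(430)) 196 (np.int64(422), np.int64(435)) 199 (np.int64(427), np.int64(445)) 202 (np.int64(423), np.int64(454)) 205 (np.int64(418), np.int64(459)) 208 (np.int64(417), np.int64(442)) 211 (np.int64(426), np.int64(458)) 214 (np.int64(423), np.int64(453)) 217 (np.int64(419), np.int64(450)) 220 (np.int64(420), np.int64(447)) 223 (np.int64(430), np.int64(447)) 226 (np.int64(412), np.int64(442)) 229 (np.int64(422), np.int64(450)) 232 (np.int64(419), np.int64(439)) 235 (np.int64(431), np.int64(431)) 238  241 (np.int64(432), np.int64(432)) 244  247  250  253  256  259
```

```bash
python3 - <<'E'
from h import *
a=cv2.imread('pics/a8.png');b=cv2.imread('pics/scene0.png')
d=cv2.absdiff(a,b).max(2)
for r in range(228,275,2): print(r,''.join('#' if d[r,c]>30 else '.' for c in range(395,455)), a[r,420])
q=np.array([696.7,32.7,0]);print(proj('scene',[q+[0,0,z] for z in(45,55,65,75)]).round(1))
E
```

```text
228 .########################################################### [38 46 49]
230 ############################################################ [40 47 49]
232 ###################..#############################...####### [39 47 48]
234 ##################....###########################...######## [39 46 48]
236 ....##############...#####################################.. [40 46 48]
238 ......###############################################....... [41 47 51]
240 ......####################################.................. [39 46 49]
242 ...###.#######################.............................. [44 50 51]
244 #............######......................................... [42 48 51]
246 ....................................#....................... [42 49 52]
248 ..........................#................................. [40 48 49]
250 ......................#..................................... [42 48 51]
252 ............................................................ [47 51 54]
254 .....................############........................... [54 59 62]
256 ......................#########............................. [66 69 71]
258 ........................##.................................. [85 94 98]
260 ............................................................ [118 142 152]
262 ............................................................ [118 143 152]
264 ............................................................ [118 143 152]
266 #........................................................... [119 143 154]
268 ##.......................................................... [119 144 153]
270 ............................................................ [119 144 153]
272 ............................................................ [120 144 154]
274 ............................................................ [120 145 154]
[[418.6 258.1]
 [419.7 255.3]
 [420.9 252.3]
 [422.1 249.3]]
```

{"op": "drive_tool", "data": {"deltas": [[[0.008,0,0.004,0],[0.014,0,0.004,0],[0.019,0,0.004,0],[0.0247,0,-0.001,0],[0.031,0,-0.0055,0],[0.038,0,-0.0095,0],[0.045,0,-0.0128,0],[0.052,0,-0.0156,0],[0.06,0,-0.0177,0],[0.0676,0,-0.019,0],[0.072,0,-0.02,0],[0.0754,0,-0.02,0],[0.08,0,-0.02,0],[0.085,0,-0.02,0],[0.09,0,-0.02,0],[0.095,0,-0.02,0],[0.1,0,-0.02,0],[0.105,0,-0.02,0],[0.11,0,-0.02,0],[0.11,0,-0.02,0]]]}}

```text
time: 20.5
tcp_pos: [587.3, 51.2, 40.1]
tcp_rot: [-0.266, -3.13, 0.0]
ft_force: [-0.2, -0.3, 0.7]
width: -0.2
```

```bash
python3 - <<'E'
from h import *
s=state();print(s['tcp_pos'],s['ft_force'],s['time'])
cv2.imwrite('pics/a9s.png',snapshot('scene'));b=snapshot('top');cv2.imwrite('pics/a9t.png',b)
a=cv2.imread('pics/a9s.png')
h=cv2.cvtColor(b,cv2.COLOR_BGR2HSV);m=((h[...,0]<14)&(h[...,1]>120)&(h[...,2]>60)).astype(np.uint8);m[:85]=0
nn,l,st,c=cv2.connectedComponentsWithStats(m);print([(st[i].tolist(),c[i].round()) for i in range(1,nn) if st[i,4]>100])
h=cv2.cvtColor(a,cv2.COLOR_BGR2HSV);m=((h[...,0]<13)&(h[...,1]>115)).astype(np.uint8);m[:170]=0
nn,l,st,c=cv2.connectedComponentsWithStats(m);print([(st[i].tolist(),c[i].round()) for i in range(1,nn) if st[i,4]>60])
E
```

```text
[587.27312565  51.17705508  40.1359788 ] [-0.15710576 -0.32705942  0.70024985] 20.5
[([325, 251, 68, 70, 2356], array([358., 286.]))]
[([251, 170, 39, 20, 658], array([271., 179.]))]
```

```bash
python3 - <<'E'
from h import *
z=cv2.imread('pics/top0.png');print(cv2.cvtColor(z,cv2.COLOR_BGR2HSV)[[190,200],[232,316]])
z=cv2.imread('pics/scene0.png');print(cv2.cvtColor(z,cv2.COLOR_BGR2HSV)[[200,212],[386,320]])
F=np.array([594.8,-26.1,0]);n=np.array([.9857,-.169,0]);t=np.array([.169,.9857,0])
pts=[F+n*a+t*w+[0,0,15] for a in(-13,-103) for w in(29,119)]
print('expected flat corners',proj('scene',pts).round(0).tolist(),proj('top',pts).round(0).tolist())
for nm,thr in(('a9s',0),('a9t',0)):
    h=cv2.cvtColor(cv2.imread(f'pics/{nm}.png'),cv2.COLOR_BGR2HSV);m=((h[...,0]<15)&(h[...,1]>(130 if nm=='a9t' else 105))&(h[...,2]>50)).astype(np.uint8)
    m=cv2.morphologyEx(m,cv2.MORPH_OPEN,np.ones((3,3)));k,l,st,c=cv2.connectedComponentsWithStats(m)
    print(nm,[(st[i].tolist()) for i in range(1,k) if st[i,4]>60])
E
```

```text
[[ 14 165 116]
 [ 14 164 123]]
[[ 14 122  94]
 [ 14 129  95]]
expected flat corners [[377.0, 229.0], [417.0, 222.0], [364.0, 197.0], [402.0, 191.0]] [[265.0, 148.0], [216.0, 142.0], [257.0, 198.0], [207.0, 191.0]]
a9s [[0, 0, 177, 136, 8278], [176, 7, 16, 15, 115], [162, 10, 13, 13, 82], [174, 24, 10, 13, 67], [33, 86, 9, 8, 62], [251, 161, 40, 29, 982], [366, 194, 49, 33, 788], [345, 348, 63, 43, 681]]
a9t [[326, 264, 60, 55, 1574], [359, 265, 26, 9, 97]]
```

{"op": "drive_tool", "data": {"deltas": [[[0,0,-0.02,0],[0,0,-0.06,0],[0,0.03,-0.1,0],[0,0.08,-0.11,0],[0,0.13,-0.11,0],[0,0.18,-0.11,0],[0,0.22,-0.11,0],[0,0.22,-0.11,0],[0,0.22,-0.11,0]]]}}

```text
time: 21.72
tcp_pos: [625.0, 267.0, 149.7]
tcp_rot: [-0.267, -3.13, 0.002]
ft_force: [0.9, 0.6, -1.0]
width: -0.3
```

```bash
python3 - <<'E'
from h import *
s=state();print(s['tcp_pos'],s['ft_force'],s['time'])
a=snapshot('scene');b=snapshot('top')
cv2.imwrite('pics/fin.png',np.vstack([cv2.resize(i[y:y+110,x:x+240],None,fx=2.7,fy=2.7,interpolation=cv2.INTER_CUBIC) for i,y,x in ((a,150,260),(b,90,170))]))
E
```

```text
[624.95892679 267.01645511 149.71947206] [ 0.90784119  0.59832671 -1.01965406] 21.725
```

View pics/fin.png

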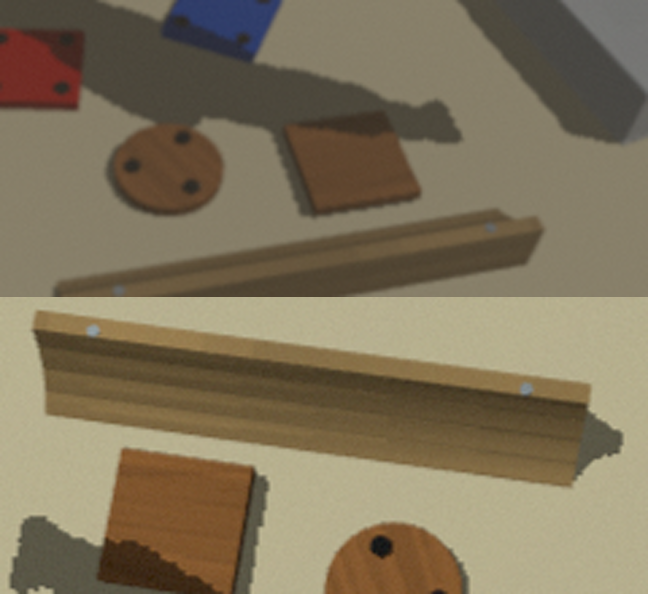

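The square stand lies flat in front of the rail with its plain face up and no feet visible. Its top-view corners are at about (214,146), (264,154), (256,200) and (207,195). The round stand is unmoved.

```bash
python3 -c "
from h import *
print(finish_job())"
```

```text
the job is handed in; nothing more can be done
None
```

I turned the square stand over and handed the job in at about 21.7 s. I pushed it up the cove until it leaned, let go, then tipped it back off the rail from behind along an arc.

**Leaning:** after I let go, the top camera put the stand at 47.3 degrees, with its lower edge about 1 mm short of the rail's foot.

**At the end:** the last pictures show it flat in front of the rail, plain side up with no feet visible. It lies well clear of the round stand. The round stand shows no movement. I left the pot and the look-alikes alone, but I didn't re-measure them. The arm was raised clear of everything, and the force readings were about 1 N, no more than noise.

**What disagreed:** the real fingertips were about 33 mm higher than the reported TCP height. Because of this, the first push passed over the stand without touching it. I found the true height from the pictures and by lowering the fingers until the tips met their shadow; I felt no bench contact. I then used that offset for the rest of the job.

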